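# Hang the key pail on the slotted double hook

### The arm

A 7-joint arm with a two-finger parallel gripper is mounted at the origin on the work surface. World frame = base frame: x ahead of the robot, y to its left, z up, the work surface at z = 0. Lengths are in mm, angles in rad, forces in N, time in s.
With the tool pointing down it reaches from about 400 to 850 mm from the base axis. Payload 4.5 kg.
Tool frame: the origin (TCP) lies midway between the tips of the shut fingers; the grasp point (between the pads) lies 19 mm behind it; y points along the fingers, z is the direction in which the jaws open and shut, and the axes are right-handed (so a half turn about y gives the same grasp; the last joint's range is limited). The gripper opens to 85 mm and grips with 20 to 120 N. Pads are 22 mm wide; open, the fingers measure 114 mm over their backs; the gripper's body (76 mm by 85 mm) begins 54 mm behind the grasp point. The pads swing forward as they close: fully open they stand 13 mm farther back than shut.
Start: joints at [1.155, 0.689, -0.195, 1.565, 0.157, 0.902, -0.215], TCP at [271.774, -562.847, 192.217] pointing down, gripper open.
Joint ranges: [-3.01, 3.01], [-0.46, 2.08], [-1.47, 1.51], [0.13, 2.56], [-1, 4.14], [0.04, 2.09], [-2.66, 2.66]. Speed limits (rad/s): [2.57, 2.57, 3.14, 3.14, 3.14, 3.14, 3.14].

### API

Orientations are given as a unit quaternion [x, y, z, w].
In Python, from station import sensors, imaging, ticket gives the robot as it stands.
- The arm moves only by the tool send_rows, never from a script. Its argument "deltas" is a list of rows, each an object of numbers: "dx", "dy", "dz": the shift along the tool's x, y, z in mm; "rx", "ry", "rz": the turn, a rotation vector about the tool's x, y, z in rad; "fingers": the gripper command: -1 is fully open, 1 is shut, values between are in proportion. A call has 1 to 12 rows; each row shifts and turns the commanded pose from where the row before left it, along the tool's axes as they then stand; what a row does not reach is not made up. A row lasts 1/8 s, in which the tool goes at most 62.5 mm and 10.7 degrees, less where a joint would pass 70% of its speed; a pose out of reach is approached as far as the arm can. A call is refused whole if a number of a shift passes 62.5 or a number of a turn 0.188, either way. A call with a gripper value outside its range is refused whole. The fingers move at their own pace and stop on an object; the grip force is fixed at half the most. Time passes only in rows, so rows that do not move let the fingers close. It gives the time, the measured TCP pose, the force and the opening at its end, in the units of the state.
- sensors.get_obs(): the state, without advancing time (a new reading comes with each control period).
- imaging.camera(name): name is "scene" or "side" or "wrist"; returns the picture (400x640x3 uint8, red, green, blue); there is no depth.
- imaging.camera_info(name): a dict with "intrinsics" (3x3 intrinsics, pixels), "k1" (the pictures are not rectified: a ray, as slopes to the right and down, at radius r is drawn at 1 + k1 r^2 times it, then the intrinsics apply), "cam_to_world" (4x4, takes a point from camera to world coordinates); the wrist camera has in their place "T_tool_cam" (4x4, takes a point from camera to tool coordinates, whose origin is the TCP and whose axes are the tool frame's). Camera axes: x right, y down, z forward; pixel columns grow to the right and rows downward; lengths in mm; the calibration is good to about 2 mm. A picture is of the moment at which its call begins: read the wrist's pose just before it. camera_info takes no time and is no camera call.
- ticket.hand_in(): hands the job in, once; it reports no verdict.
The state is a dict: "time": time; "qpos": joint angles; "qd": joint speeds; "joint_efforts": joint torques, N m; "ee_pos": TCP position; "eef_rot": TCP orientation; "wrist_force": force on the tool from outside, world axes, zero at the start; "wrist_torque": the same for the moment, N m; "grip_width": finger opening in mm.
Only numpy, scipy, OpenCV 4.12 (cv2) and the standard library are available. Lean on these libraries where they do the work, as an engineer would, in place of code of your own. Each camera call takes 0.05 s, during which the arm holds its last target. There are 200 camera calls.

### The job

Raise the little metal pail's wire handle upright from where it lies flat while the pail stays standing on the table, then lift the pail by the handle and hang it on the double hook of the stand: let the wire down onto both prongs just behind their upturned tips, slide it under the keepers fully home, press it against the stops for a moment with about 10 N to be sure it is seated, and let go, so that the pail hangs still. Handle pail and hook gently - set the wire down and slide it in lightly, never dropping it or pressing on the hook with more than 15 N - and leave the other things on the table where they are.

Things in the scene. Friction and masses are not known exactly. Their poses are not given: they have to be found in the camera images.
- pail: Loose open aluminium pail, 0.25 to 0.5 kg with its handle, 80 mm high, 90 mm across at the foot, 108 mm at the rim. Origin: centre of its underside; z up its axis. At the start its swing bail (wire handle) lies about flat, sticking out over the pail's +x side. It stands on the left or the right of the table's near part.
- bail_hinge (a point): Middle of the bail's hinge axis, inside the pail, 72 mm above its underside. The hinge axis runs along the pail's y, through ears at y = +-60 mm. Axes as the pail's.
- bail (a joint): Angle of the bail on the pail: 0 = lying flat (level) towards the pail's +x, held by a stop; 1.571 = upright over the pail; 3.14 = flat on the -x side. Light hinge with little friction: an unheld bail falls back flat.
- bail_grip (a point): Centre of the bail's grip: a wooden roller 14 mm thick, 34 mm long, mid-way on the bail's 120 mm crossbar, 90 mm from the hinge axis. The bail is 6 mm steel wire, its legs at y = +-60 mm. The roller turns freely on the wire: pinched from above, it swings up without turning the gripper. Free gap between the flat-lying roller and the pail's rim: 29 mm. x axis: from hinge to grip; y along the wire.
- stand: Fixed hanger stand: base plate 12 mm thick, 20 mm round post, 225 mm high. Origin: on the post's axis at table level; its -x side faces the robot. A black clamp on the post carries two equal level brass prongs reaching to -x at y = +-35 mm (8 mm wide, 62 mm free between them for fingers), each with an upturned tip, a keeper bar above and a stop. The hook may bear 15 N.
- under_mouth (a point): Point at table level, 113 mm to the stand's -x, straight below where the wire goes down onto the prongs: between the inner faces of the tips (8 mm high, 16 mm to -x of here) and the front ends of the keepers (16 mm to +x). The prongs' upper faces lie somewhere 200 to 230 mm above the table; this height is not reported: feel for it, by the pail's weight coming off the gripper. Axes as the stand's.
- under_home (a point): Point at table level, 75 mm to the stand's -x, straight below the wire's centre when fully home against the stops. Here the keepers (31 mm tall plates) roof the prongs, leaving a slot 9 mm high, entered from the mouth by sliding to the stand's +x. Prongs and stops are rigid: pressing on a few mm too far, or a drop of over some 4 mm, exceeds 15 N. Axes as the stand's.
- bell: Bystander: chrome hand bell, 68 mm across, 87 mm high; origin centre of underside.
- coaster: Bystander: round wooden coaster, 96 mm across, 8 mm thick; origin centre of underside.
- pebble: Bystander: grey stone pebble, 46 mm across, 22 mm high, lying on the coaster; origin its underside.
- pill_case: Bystander: stainless lipstick-shaped pill case standing upright, 21 mm across, 68 mm high; origin centre of underside.
- dish: Bystander: small blue ceramic dish, 90 mm across, 30 mm high; origin centre of underside.
There are look-alikes about, which are no part of the job. Several things have the shape of the pail; the one meant has the colours described above. What is shaped like the stand but purple is not meant.

How it is judged (in metres and radians):
On the way, in this order (a step that is already met when the one before it is completed fails the run):
1. the bail is raised upright (within about 15 degrees) while the pail stands on the table (value of joint bail between 1.3 and 1.84 rad and height (world z) of pail below 0.006 m and angle between pail's own z axis and vertical below 0.1 rad), for 0.1 s.
2. the pail is lifted clear of the table by the bail (height (world z) of pail above 0.03 m and contact force between pail and the fingers above 0.5 N and value of joint bail between 1 and 2.14 rad), for 0.1 s.
3. the bail rests on the prongs and is slid home, within 8 mm of the stops, and pressed there with over 7 N (x of bail_grip in the frame of stand between -0.083 and -0.066 m and y of bail_grip in the frame of stand between -0.018 and 0.018 m and height (world z) of pail above 0.02 m and height (world z) of bail_grip between 0.195 and 0.2385 m and contact force between pail and stand above 7 N), for 0.2 s.
At the end, for the whole second after the job is handed in: The pail hangs by its bail on the stand's prongs, clear of the table (underside over 20 mm up), upright within 0.2 rad, the bail upright within about 15 degrees, the wire under the keepers within 8 mm of the stops and centred between the prongs within 18 mm, released and still (under 40 mm/s) (x of bail_grip in the frame of stand between -0.083 and -0.066 m and y of bail_grip in the frame of stand between -0.018 and 0.018 m and height (world z) of pail above 0.02 m and height (world z) of bail_grip between 0.195 and 0.2385 m and contact force between pail and stand above 1.5 N and angle between pail's own z axis and vertical below 0.2 rad and linear speed of pail below 0.04 m/s and value of joint bail between 1.3 and 1.84 rad); the robot touches nothing.
It fails at once if pail or bail and stand press on each other with more than 15 N (forced or dropped) (contact force between pail and stand above 15 N).
It fails at once if the robot presses on the stand with more than 15 N (contact force between any of the fingers, the arm and stand above 15 N).
It fails at once if the pail is tipped over (more than 0.6 rad) (angle between pail's own z axis and vertical above 0.6 rad).
It fails at once if a bystander is moved more than 15 mm (distance of any of bell, coaster, pebble, pill_case, dish from where it was at the start of the episode above 0.015 m).
It also fails if it takes over 72 s, if anything falls off the work surface, if the arm or the gripper's body presses on something with over 40 N, if the wrist force passes 120 N, or if a joint passes its speed limit or range.

## Working session

There is one attempt and no reset: what is moved stays moved. The work goes in short steps, Python scripts to look and compute and a tool call to move; the robot and the scene stay as the last step left them, time stands still between calls to the robot, and variables do not carry over. Pictures are saved under pics/ and viewed, about 8 in all and at most 12, crops included, and the job is handed in when it is done.

Besides the shell and the picture viewer there is one more tool, called after "Request:" as name(argument=value, ...) on one line, values as JSON. send_rows: Moves the arm, as the interface text tells. Its arguments: {"type":"object","properties":{"deltas":{"type":"array","items":{"type":"object","properties":{"dx":{"type":"number"},"dy":{"type":"number"},"dz":{"type":"number"},"rx":{"type":"number"},"ry":{"type":"number"},"rz":{"type":"number"},"fingers":{"type":"number"}}}}},"required":["deltas"]}

```bash
mkdir -p pics
cat > h.py <<'E'
import numpy as np, cv2
from station import sensors, imaging, ticket
from scipy.spatial.transform import Rotation as R
def T_of(name):
    i=imaging.camera_info(name)
    if name!='wrist': return i,np.array(i['cam_to_world'])
    o=sensors.get_obs();T=np.eye(4);T[:3,:3]=R.from_quat(o['eef_rot']).as_matrix();T[:3,3]=o['ee_pos']
    return i,T@np.array(i['T_tool_cam'])
def ray(iT,u,v):
    i,T=iT;K=np.array(i['intrinsics']);p=cv2.undistortPoints(np.array([[[u,v]]],float),K,np.array([i['k1'],0,0,0.]))[0,0]
    return T[:3,3],T[:3,:3]@np.array([p[0],p[1],1.])
def at_z(iT,u,v,z):
    o,d=ray(iT,u,v);return o+d*(z-o[2])/d[2]
def proj(iT,P):
    i,T=iT;K=np.array(i['intrinsics']);P=np.atleast_2d(np.array(P,float));Q=(P-T[:3,3])@T[:3,:3]
    s=Q[:,:2]/Q[:,2:];s=s*(1+i['k1']*(s**2).sum(1))[:,None];return s@K[:2,:2].T+K[:2,2]
def shot(name,f):
    im=imaging.camera(name)[:,:,::-1];cv2.imwrite('pics/'+f,im);return im
E
python3 - <<'E'
from h import *
a=shot('scene','scene0.png');b=shot('side','side0.png');shot('wrist','wrist0.png')
for n in ('scene','side','wrist'):
    i,T=T_of(n);print(n,np.round(i['intrinsics'],1).tolist(),i['k1'],np.round(T,3).tolist())
o=sensors.get_obs();print(o)
E
```

```text
scene [[475.7, 0.0, 319.8], [0.0, 475.7, 202.3], [0.0, 0.0, 1.0]] -0.050537164091093566 [[0.561, 0.657, -0.504, 1170.348], [0.828, -0.452, 0.332, -405.712], [-0.009, -0.604, -0.797, 1097.058], [0.0, 0.0, 0.0, 1.0]]
side [[485.1, 0.0, 314.2], [0.0, 485.1, 198.7], [0.0, 0.0, 1.0]] -0.030101973145832735 [[-0.918, -0.191, 0.348, 52.867], [-0.397, 0.466, -0.791, 1042.85], [-0.011, -0.864, -0.504, 719.519], [0.0, 0.0, 0.0, 1.0]]
wrist [[352.0, 0.0, 326.1], [0.0, 352.0, 204.3], [0.0, 0.0, 1.0]] 0.008115463542383797 [[0.435, -0.854, -0.285, 344.342], [-0.9, -0.414, -0.136, -526.513], [-0.002, 0.316, -0.949, 373.382], [0.0, 0.0, 0.0, 1.0]]
{'time': 0.15, 'qpos': array([ 1.15481908,  0.68976255, -0.19452469,  1.56609174,  0.15733903,
        0.90252469, -0.21505337]), 'qd': array([ 5.00946218e-04, -1.76177867e-03, -1.68149780e-03, -3.50990764e-03,
        2.05411524e-04, -8.95513391e-04, -4.35704016e-05]), 'joint_efforts': array([-1.59149400e-03, -5.39931250e+01, -1.26828499e+00, -1.58720040e+01,
        9.33270436e-03,  6.38089448e-03, -3.75479522e-05]), 'ee_pos': array([ 271.44112087, -562.37308853,  191.58979383]), 'eef_rot': array([-0.15788668,  0.68975709, -0.68882387,  0.15757105]), 'wrist_force': array([0.25013409, 0.59306884, 0.12969639]), 'wrist_torque': array([ 0.02652364, -0.00727773, -0.02813173]), 'grip_width': 85.16749514942211}
```

View pics/scene0.png

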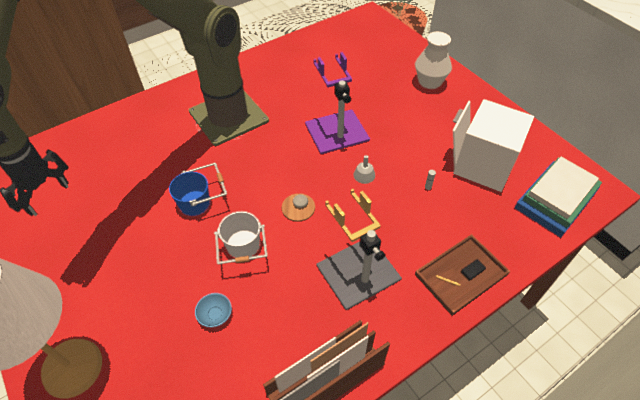

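View pics/side0.png

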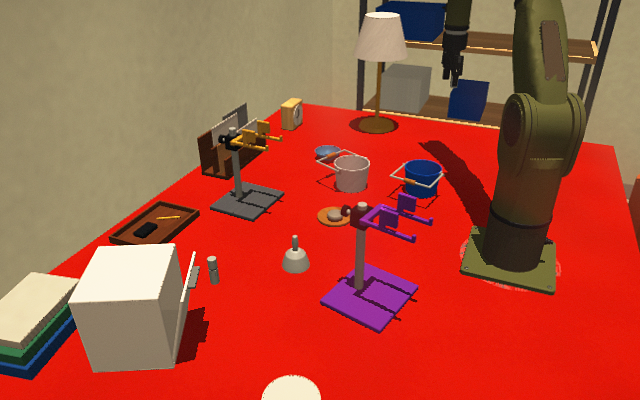

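Scene: aluminium pail at (240,233), bail towards (243,260). Brass stand with clamp at (371,242) and prongs towards (340,205); blue pail and purple stand are decoys. Next, enlarged crops.

Run:
```python
from h import *
a=cv2.imread('pics/scene0.png');b=cv2.imread('pics/side0.png')
def c(im,x,y,w,h,s): return cv2.resize(im[y:y+h,x:x+w],None,fx=s,fy=s,interpolation=cv2.INTER_CUBIC)
# scene 205..285x205..270 @5 ; stand 315..405,185..310 @4
A=c(a,205,200,80,75,5);B=c(a,315,180,100,75,4);C=c(b,300,140,80,60,5);D=c(b,205,115,100,75,4)
out=np.zeros((600,800,3),np.uint8)
for im,(x,y) in ((A[:300],(0,0)),(B,(400,0)),(C,(0,300)),(D,(400,300))): 
    out[y:y+im.shape[0],x:x+im.shape[1]]=im[:600-y]
cv2.imwrite('pics/c1.png',out)
```

```text
(no output)
```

View pics/c1.png

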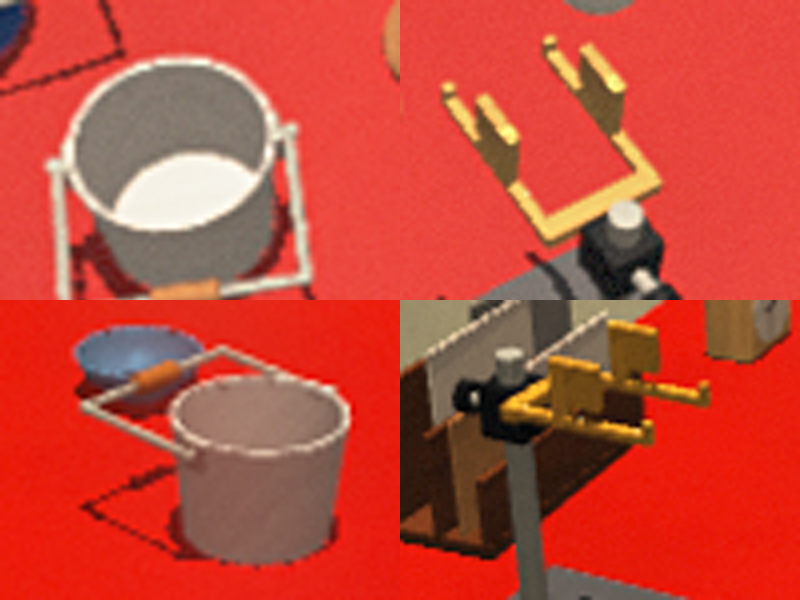

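Crop: roller at scene (242,258)/side (331,155), ears at scene (216,233),(263,226); post top at scene (371.5,233)/side (232.5,129), prong tips at scene (327,202),(352,190.5)/side (281,136),(267,147).

```bash
cat >> h.py <<'E'
def tri(*obs):
    A=np.zeros((3,3));b=np.zeros(3);L=[]
    for iT,u,v in obs:
        o,d=ray(iT,u,v);d=d/np.linalg.norm(d);M=np.eye(3)-np.outer(d,d);A+=M;b+=M@o;L.append((o,M))
    P=np.linalg.solve(A,b);return P,[round(float(np.linalg.norm(M@(P-o))),1) for o,M in L]
E
python3 - <<'E'
from h import *
s=T_of('scene');d=T_of('side')
print('zplane scene')
for n,u,v,z in [('earL',216,233,72),('earR',263,225.8,72),('cL',217.8,259.2,72),('cR',266.4,255.2,72),('roller',242.2,258,72),('rim',239,229,80),('post',371.5,233.25,225)]: print(n,at_z(s,u,v,z).round(1))
print('zplane side')
for n,u,v,z in [('ear1',338,171,72),('ear2',367.4,157.6,72),('c1',317.4,161,72),('c2',344.4,150,72),('roller',331.4,155.2,72),('post',232.5,128.75,225)]: print(n,at_z(d,u,v,z).round(1))
for n,p,q in [('post',(371.5,233.25),(232.5,128.75)),('roller',(242.2,258),(331.4,155.2)),('tipLa',(327.25,202),(267,146.75)),('tipLb',(327.25,202),(281,136.25)),('tipRa',(352.25,190.5),(267,146.75)),('tipRb',(352.25,190.5),(281,136.25))]:
    P,e=tri((s,*p),(d,*q));print(n,P.round(1),e)
for n,u,v,z in [('dish',213,311,15),('coaster',299,207,8),('bell',364,170,40),('blue',190,190,80),('blueL',192,203,72),('blueR',226,200,72),('blueR2',219,166,72)]: print(n,at_z(s,u,v,z).round(0))
E
```

```text
zplane scene
earL [ 452.6 -255.8   72. ]
earR [ 502.  -143.7   72. ]
cL [ 525.5 -287.4   72. ]
cR [ 584.  -181.3   72. ]
roller [ 556.9 -235.3   72. ]
rim [ 480.8 -202.    80. ]
post [753.7   3.5 225. ]
zplane side
ear1 [ 499.  -147.8   72. ]
ear2 [ 447.5 -267.3   72. ]
c1 [ 581.3 -186.8   72. ]
c2 [ 532.9 -293.4   72. ]
roller [ 557.  -241.6   72. ]
post [747.7   6.  225. ]
post [751.4   3.5 223.1] [1.7, 1.7]
roller [ 556.4 -236.3   73.7] [1.5, 1.5]
tipLa [628.   -4.8 194.4] [20.3, 20.3]
tipLb [617.9 -22.5 211.6] [1.9, 1.9]
tipRa [622.5  47.2 209.5] [1.5, 1.5]
tipRb [613.   29.6 226.6] [22.5, 22.5]
dish [ 615. -357.   15.]
coaster [462. -10.   8.]
bell [477. 209.  40.]
blue [ 290. -252.   80.]
blueL [ 327. -266.   72.]
blueR [ 371. -185.   72.]
blueR2 [ 249. -144.   72.]
```

```bash
cat >> h.py <<'E'
def yaw():  # azimuth (deg) of tool z and x, and tool-y
    M=R.from_quat(sensors.get_obs()['eef_rot']).as_matrix()
    return np.degrees(np.arctan2(M[1,2],M[0,2])),np.degrees(np.arctan2(M[1,0],M[0,0])),M
def delta(w):  # world displacement -> tool axes
    return (yaw()[2].T@np.array(w,float)).round(2)
E
python3 - <<'E'
from h import *
print(yaw()); o=sensors.get_obs();print(delta(np.array([556.5,-238,200])-o['ee_pos']))
s=T_of('scene')
print('lamp',at_z(s,70,370,0),at_z(s,30,300,250))
for u,v in [(550,235),(655,180),(510,145),(625,115),(515,130),(620,85),(482,100),(585,50)]: print(at_z(s,315+(u-400)/4,180+v/4,203).round(0))
E
```

```text
(np.float64(-64.22207830580327), np.float64(-154.22206712948702), array([[-9.00486322e-01, -7.29511311e-04,  4.34883721e-01],
       [-4.34884310e-01,  1.18694851e-03, -9.00485551e-01],
       [ 1.40729810e-04, -9.99999029e-01, -1.38608392e-03]]))
[-397.76   -8.23 -168.14]
lamp [ 552.84176126 -703.92532729    0.        ] [ 510.37814908 -662.26845221  250.        ]
[731. -30. 203.]
[735.  41. 203.]
[668. -12. 203.]
[689.  55. 203.]
[661.  -4. 203.]
[670.  66. 203.]
[633.  -7. 203.]
[637.  65. 203.]
```

Request:
send_rows(deltas=[{"ry":-0.1755,"fingers":0.25},{"ry":-0.1755,"fingers":0.25},{"ry":-0.1755,"fingers":0.25},{"ry":-0.1755,"fingers":0.25},{"fingers":0.25}])

```text
$.deltas[0]: bad value
```

Request:
send_rows(deltas=[{"dx":-41.2,"dz":12.9,"dy":-0.8,"fingers":0.25},{"dx":-41.2,"dz":12.9,"dy":-0.8,"fingers":0.25},{"dx":-41.2,"dz":12.9,"dy":-0.8,"fingers":0.25},{"dx":-41.2,"dz":12.9,"dy":-0.8,"fingers":0.25},{"dx":-41.2,"dz":12.9,"dy":-0.8,"fingers":0.25},{"dx":-41.2,"dz":12.9,"dy":-0.8,"fingers":0.25},{"dx":-41.2,"dz":12.9,"dy":-0.8,"fingers":0.25},{"dx":-41.2,"dz":12.9,"dy":-0.8,"fingers":0.25},{"dx":-41.2,"dz":12.9,"dy":-0.8,"fingers":0.25},{"dx":-41.2,"dz":12.9,"dy":-0.8,"fingers":0.25},{"fingers":0.25},{"fingers":0.25}])

```text
$.deltas[0]: bad value
```

Run:
```python
from h import *
im=shot('wrist','w1.png');iT=T_of('wrist');o=sensors.get_obs()
print(o['time'],o['ee_pos'].round(1),o['wrist_force'].round(2),o['grip_width'],yaw()[:2],o['qpos'].round(2))
for n,P in [('roller',(556.5,-238,72)),('hinge',(476,-203,72)),('earR',(500.4,-148.2,72)),('earL',(451.6,-257.8,72)),('tcp',o['ee_pos']),('cR',(582,-184,72)),('cL',(532,-291,72))]: print(n,proj(iT,P).round(1))
cv2.imwrite('pics/w1b.png',cv2.resize(im,(800,500)))
```

```text
0.2 [ 271.5 -562.5  191.7] [ 0.15 -0.37  0.3 ] 85.71367311984808 (np.float64(-64.22819532781642), np.float64(-154.22819022314394)) [ 1.15  0.69 -0.19  1.57  0.16  0.9  -0.22]
roller [[  -2.9 -575.1]]
hinge [[ -89.1 -402.6]]
earR [[-203.1 -543.7]]
earL [[   6.2 -284.8]]
tcp [[327.6 239.3]]
cR [[-120.1 -755.2]]
cL [[  91.5 -432.5]]
```

View pics/w1b.png

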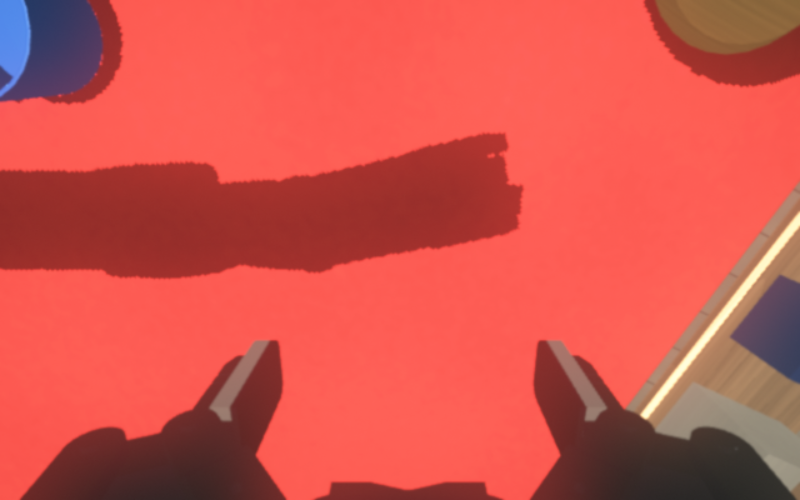

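The view only shows bare table, since the moves were refused. The rows probably need every field filled.

Request:
send_rows(deltas=[{"dx":0,"dy":0,"dz":0,"rx":0,"ry":-0.1755,"rz":0,"fingers":0.25},{"dx":0,"dy":0,"dz":0,"rx":0,"ry":-0.1755,"rz":0,"fingers":0.25},{"dx":0,"dy":0,"dz":0,"rx":0,"ry":-0.1755,"rz":0,"fingers":0.25},{"dx":0,"dy":0,"dz":0,"rx":0,"ry":-0.1755,"rz":0,"fingers":0.25},{"dx":0,"dy":0,"dz":0,"rx":0,"ry":0,"rz":0,"fingers":0.25}])

```text
time: 0.82
ee_pos: [271.5, -562.7, 191.9]
eef_rot: [-0.384, 0.594, -0.593, 0.385]
wrist_force: [0.3, -0.5, 0.4]
grip_width: 32.0
```

Request:
send_rows(deltas=[{"dx":-41.2,"dy":-0.8,"dz":12.9,"rx":0,"ry":0,"rz":0,"fingers":0.25},{"dx":-41.2,"dy":-0.8,"dz":12.9,"rx":0,"ry":0,"rz":0,"fingers":0.25},{"dx":-41.2,"dy":-0.8,"dz":12.9,"rx":0,"ry":0,"rz":0,"fingers":0.25},{"dx":-41.2,"dy":-0.8,"dz":12.9,"rx":0,"ry":0,"rz":0,"fingers":0.25},{"dx":-41.2,"dy":-0.8,"dz":12.9,"rx":0,"ry":0,"rz":0,"fingers":0.25},{"dx":-41.2,"dy":-0.8,"dz":12.9,"rx":0,"ry":0,"rz":0,"fingers":0.25},{"dx":-41.2,"dy":-0.8,"dz":12.9,"rx":0,"ry":0,"rz":0,"fingers":0.25},{"dx":-41.2,"dy":-0.8,"dz":12.9,"rx":0,"ry":0,"rz":0,"fingers":0.25},{"dx":-41.2,"dy":-0.8,"dz":12.9,"rx":0,"ry":0,"rz":0,"fingers":0.25},{"dx":-41.2,"dy":-0.8,"dz":12.9,"rx":0,"ry":0,"rz":0,"fingers":0.25},{"dx":0,"dy":0,"dz":0,"rx":0,"ry":0,"rz":0,"fingers":0.25}])

```text
time: 2.2
ee_pos: [560.4, -233.7, 200.5]
eef_rot: [-0.385, 0.593, -0.592, 0.388]
wrist_force: [-1.1, 0.2, 0.3]
grip_width: 31.9
```

Run:
```python
from h import *
im=shot('wrist','w2.png');iT=T_of('wrist');o=sensors.get_obs()
print(o['time'],o['ee_pos'].round(1),o['wrist_force'].round(2),o['grip_width'],yaw()[:2],o['qpos'].round(2))
for n,P in [('roller',(556.5,-238,72)),('hinge',(476,-203,72)),('earR',(500.4,-148.2,72)),('earL',(451.6,-257.8,72)),('tcp',o['ee_pos']),('cR',(582,-184,72)),('cL',(532,-291,72))]: print(n,proj(iT,P).round(1))
cv2.imwrite('pics/w2b.png',cv2.resize(im,(800,500)))
```

```text
2.25 [ 558.3 -236.9  200.2] [-0.44 -1.35 -0.1 ] 31.9810915268463 (np.float64(-23.955988187441243), np.float64(-113.95598262975864)) [ 0.53  0.67 -0.36  1.61  0.28  0.91 -0.35]
roller [[325.5 184. ]]
hinge [[229.1 184.7]]
earR [[223. 117.]]
earL [[234.4 244.9]]
tcp [[327.2 240.3]]
cR [[327.1 116.6]]
cL [[324.6 242.7]]
```

View pics/w2b.png

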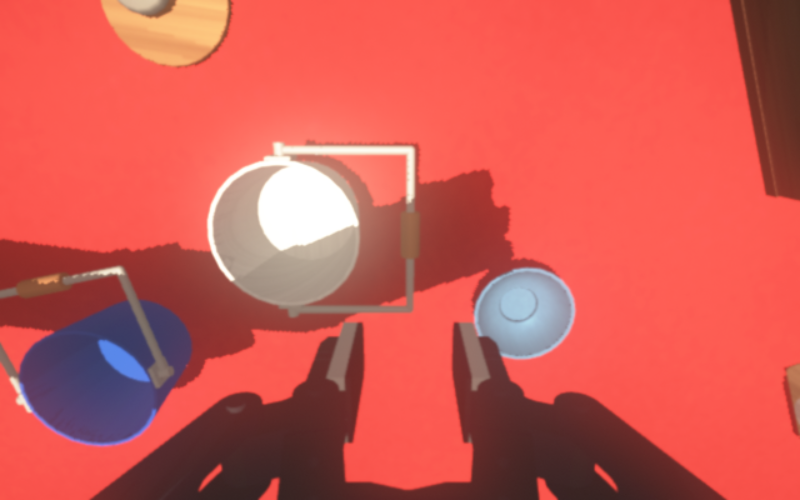

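Wrist view: roller at (328,187) px, ears (223,120),(234,248), corners (330,120),(329,246). These lie within 3 px of my estimates, so I refine from them.

Run:
```python
from h import *
iT=T_of('wrist');o=sensors.get_obs()
P={n:at_z(iT,u,v,72) for n,u,v in [('r',328,187),('e1',223,120),('e2',234.4,248),('c1',329.6,120),('c2',328.8,246.4)]}
for n in P: print(n,P[n].round(1))
az=lambda d:np.degrees(np.arctan2(d[1],d[0]))
h=(P['e1']+P['e2'])/2;c=(P['c1']+P['c2'])/2;print(h,c,az(P['c1']-P['c2']),az(P['e1']-P['e2']),az(c-h),np.linalg.norm(c-h))
print(o['ee_pos'],delta(c-o['ee_pos']), delta(P['r']-o['ee_pos']),delta(h-o['ee_pos']))
```

```text
r [ 557.5 -241.5   72. ]
e1 [ 499.1 -150.4   72. ]
e2 [ 450.  -260.7   72. ]
c1 [ 582.8 -187.5   72. ]
c2 [ 534.2 -296.2   72. ]
[ 474.57708031 -205.5645496    72.        ] [ 558.49738057 -241.84739681   72.        ] 65.88755057953388 66.00998695466882 -23.38118754412473 91.42790491740321
[ 558.2629872  -236.92312506  200.17165017] [  4.5  128.17   2.2 ] [  4.59 128.17   1.12] [  5.42 128.16 -89.23]
```

Request:
send_rows(deltas=[{"dx":3.7,"dy":30,"dz":1,"rx":0,"ry":0,"rz":0,"fingers":0.25},{"dx":0,"dy":40,"dz":0,"rx":0,"ry":0,"rz":0,"fingers":0.25},{"dx":0,"dy":30,"dz":0,"rx":0,"ry":0,"rz":0,"fingers":0.25},{"dx":0,"dy":20,"dz":0,"rx":0,"ry":0,"rz":0,"fingers":0.25},{"dx":0,"dy":15,"dz":0,"rx":0,"ry":0,"rz":0,"fingers":0.25},{"dx":0,"dy":12,"dz":0,"rx":0,"ry":0,"rz":0,"fingers":0.25},{"dx":0,"dy":0,"dz":0,"rx":0,"ry":0,"rz":0,"fingers":0.25},{"dx":0,"dy":0,"dz":0,"rx":0,"ry":0,"rz":0,"fingers":0.25}])

```text
time: 3.25
ee_pos: [557.2, -243.0, 53.9]
eef_rot: [0.385, -0.593, 0.593, -0.385]
wrist_force: [-0.5, 0.3, 0.4]
grip_width: 32.1
```

Request:
send_rows(deltas=[{"dx":0,"dy":0,"dz":0,"rx":0,"ry":0,"rz":0,"fingers":0.6},{"dx":0,"dy":0,"dz":0,"rx":0,"ry":0,"rz":0,"fingers":1},{"dx":0,"dy":0,"dz":0,"rx":0,"ry":0,"rz":0,"fingers":1},{"dx":0,"dy":0,"dz":0,"rx":0,"ry":0,"rz":0,"fingers":1}])

```text
time: 3.75
ee_pos: [556.7, -242.8, 53.3]
eef_rot: [0.385, -0.593, 0.593, -0.385]
wrist_force: [0.3, 0.5, -0.1]
grip_width: 0.0
```

Run:
```python
from h import *
im=shot('wrist','w3.png');s=shot('scene','s3.png');o=sensors.get_obs()
print(o['time'],o['ee_pos'].round(1),o['wrist_force'].round(2),o['wrist_torque'].round(2),o['grip_width'],yaw()[:2])
out=np.zeros((400,800,3),np.uint8);out[:300,:400]=cv2.resize(im,None,fx=.625,fy=.625)[:, :400][:250].shape and cv2.resize(im,(400,300));out[:400,400:]=cv2.resize(s[180:300,190:310],(400,400))
cv2.imwrite('pics/w3b.png',out)
```

```text
3.85 [ 556.7 -242.8   53.2] [ 0.02 -0.41 -0.98] [ 0.03 -0.01 -0.  ] -0.005708344287770266 (np.float64(-24.00896120532533), np.float64(-114.00896115367338))
```

View pics/w3b.png

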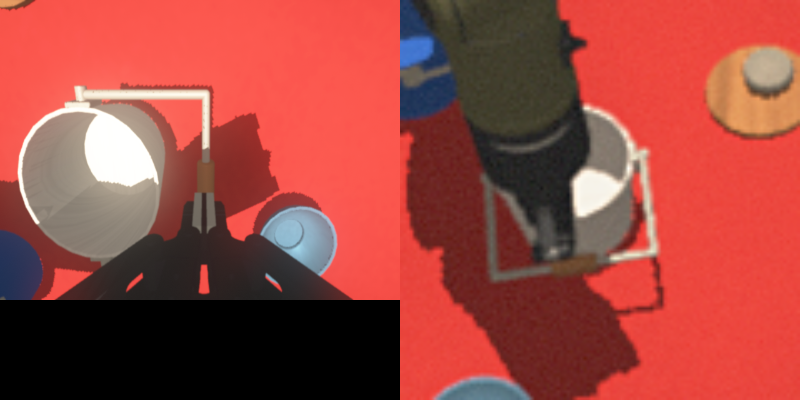

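Grip missed: fingers are shut at width 0 with the roller untouched, apparently beside the fingers along the wire. I'll compare the real fingertip with the reported TCP.

Run:
```python
from h import *
o=sensors.get_obs();s=T_of('scene');d=T_of('side');w=T_of('wrist')
M=yaw()[2];t=o['ee_pos']
for n,P in [('tcp',t),('tcp-19y',t-19*M[:,1]),('+11x',t+11*M[:,0]),('-11x',t-11*M[:,0]),('roller',(557.5,-241,72))]: print(n,[proj(k,P).round(1).tolist() for k in (s,d,w)])
print(np.round(w[0]['T_tool_cam'],3).tolist())
a=cv2.imread('pics/s3.png');b=shot('side','d3.png');c=cv2.imread('pics/w3.png')
def z(im,p,r): x,y=np.int32(p);k=im[y-r:y+r,x-r:x+r];return cv2.resize(k,(400,400),interpolation=cv2.INTER_CUBIC),(x-r,y-r,400/(2*r))
A,ia=z(a,(238,252),30);B,ib=z(b,(333,152),30);print(ia,ib)
cv2.imwrite('pics/c4.png',np.hstack([A,B]))
```

```text
tcp [[[240.6, 263.2]], [[331.6, 160.5]], [[327.2, 240.3]]]
tcp-19y [[[239.5, 259.4]], [[331.6, 155.0]], [[327.3, 255.6]]]
+11x [[[236.2, 263.9]], [[334.1, 159.4]], [[327.1, 257.9]]]
-11x [[[245.0, 262.5]], [[329.1, 161.5]], [[327.2, 222.0]]]
roller [[[240.3, 259.3]], [[331.2, 155.2]], [[327.3, 251.9]]]
[[-0.001, 0.949, 0.315, -81.75], [0.0, -0.315, 0.949, -181.804], [1.0, 0.001, 0.0, -0.621], [0.0, 0.0, 0.0, 1.0]]
(np.int32(208), np.int32(222), 6.666666666666667) (np.int32(303), np.int32(122), 6.666666666666667)
```

View pics/c4.png

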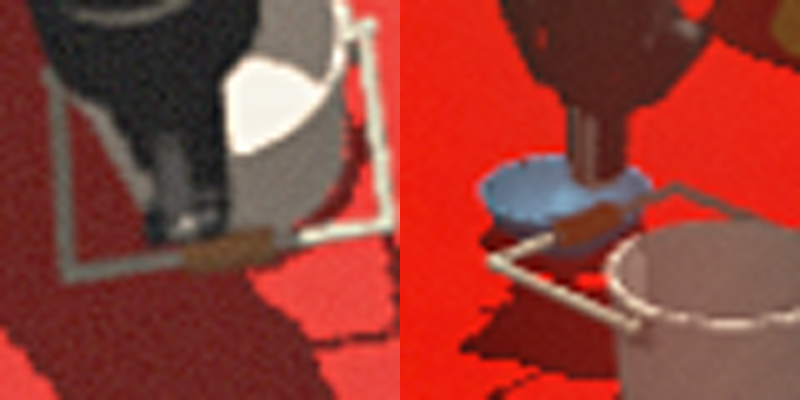

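Run:
```python
from h import *
o=sensors.get_obs();s=T_of('scene');d=T_of('side');w=T_of('wrist');M=yaw()[2]
P,e=tri((s,235.7,258),(d,331.5,149.5));print(P,e,M.T@(P-o['ee_pos']))
P,e=tri((s,235.7,258),(d,331.5,149.5),(w,328,260));print(P,e,M.T@(P-o['ee_pos']))
P,e=tri((s,242.3,259.5),(d,330.8,155.8),(w,328,236));print('roller',P,e,M.T@(P-o['ee_pos']))
P,e=tri((s,242.3,259.5),(d,330.8,155.8));print('roller',P,e,M.T@(P-o['ee_pos']))
```

```text
[ 558.93963986 -250.58115187   88.05001719] [1.4, 1.4] [  6.20188195 -34.82286453   5.28619984]
[ 557.83007049 -245.94173692   86.14262106] [5.2, 3.1, 6.6] [  2.4151315  -32.91585722   2.38493815]
roller [ 559.30270917 -236.22840152   70.21017631] [0.7, 2.7, 2.8] [ -7.05773723 -16.98399917  -0.22293498]
roller [ 558.73379868 -237.55662879   70.75014851] [1.4, 1.4] [ -5.61292579 -17.52391316  -0.20220869]
```

The fingertips are about 33 mm higher than the reported TCP and about 10 mm off along the wire. I'll go by vision: open, shift, go lower, and check before closing.

Request:
send_rows(deltas=[{"dx":0,"dy":-15,"dz":0,"rx":0,"ry":0,"rz":0,"fingers":0.25},{"dx":-10,"dy":0,"dz":0,"rx":0,"ry":0,"rz":0,"fingers":0.25},{"dx":0,"dy":0,"dz":0,"rx":0,"ry":0,"rz":0,"fingers":0.25},{"dx":0,"dy":15,"dz":0,"rx":0,"ry":0,"rz":0,"fingers":0.25},{"dx":0,"dy":10,"dz":0,"rx":0,"ry":0,"rz":0,"fingers":0.25},{"dx":0,"dy":10,"dz":0,"rx":0,"ry":0,"rz":0,"fingers":0.25},{"dx":0,"dy":5,"dz":0,"rx":0,"ry":0,"rz":0,"fingers":0.25},{"dx":0,"dy":0,"dz":0,"rx":0,"ry":0,"rz":0,"fingers":0.25},{"dx":0,"dy":0,"dz":0,"rx":0,"ry":0,"rz":0,"fingers":0.25}])

```text
time: 5.03
ee_pos: [561.0, -233.7, 28.5]
eef_rot: [0.385, -0.593, 0.593, -0.385]
wrist_force: [0.2, -0.5, -0.4]
grip_width: 32.1
```

Run:
```python
from h import *
w=shot('wrist','w5.png');a=shot('scene','s5.png');b=shot('side','d5.png');o=sensors.get_obs()
print(o['time'],o['ee_pos'],o['wrist_force'].round(2),o['grip_width'],yaw()[:2])
def z(im,x,y,r): return cv2.resize(im[y-r:y+r,x-r:x+r],(400,400),interpolation=cv2.INTER_CUBIC)
bot=np.zeros((200,800,3),np.uint8);bot[:,200:600]=cv2.resize(w[180:300,208:448],(400,200))
cv2.imwrite('pics/c5.png',np.vstack([np.hstack([z(a,238,252,30),z(b,333,152,30)]),bot]))
```

```text
5.175 [ 561.02804029 -233.74743019   28.61787602] [-0.24  0.22 -1.01] 31.840377847348055 (np.float64(-24.00722590453833), np.float64(-114.00722502454181))
```

View pics/c5.png

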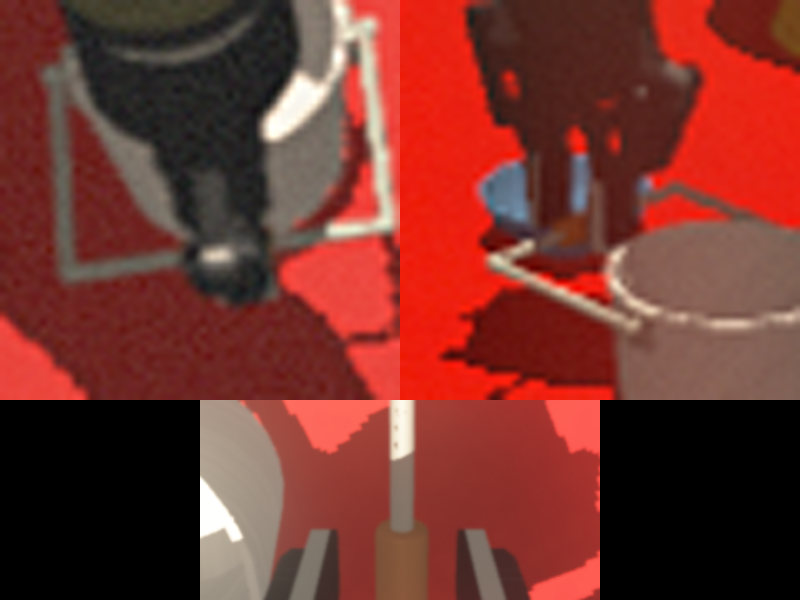

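The fingers now straddle the roller, centred (roller in the wrist crop between the pads). Lower 7 mm more and close.

Request:
send_rows(deltas=[{"dx":0,"dy":4,"dz":0,"rx":0,"ry":0,"rz":0,"fingers":0.25},{"dx":0,"dy":3,"dz":0,"rx":0,"ry":0,"rz":0,"fingers":0.25},{"dx":0,"dy":0,"dz":0,"rx":0,"ry":0,"rz":0,"fingers":0.5},{"dx":0,"dy":0,"dz":0,"rx":0,"ry":0,"rz":0,"fingers":1},{"dx":0,"dy":0,"dz":0,"rx":0,"ry":0,"rz":0,"fingers":1},{"dx":0,"dy":0,"dz":0,"rx":0,"ry":0,"rz":0,"fingers":1},{"dx":0,"dy":0,"dz":0,"rx":0,"ry":0,"rz":0,"fingers":1}])

```text
time: 6.05
ee_pos: [560.8, -233.6, 21.3]
eef_rot: [0.385, -0.593, 0.593, -0.385]
wrist_force: [1.3, -0.6, 0.0]
grip_width: 12.0
```

Run:
```python
from h import *
o=sensors.get_obs()
print(o['time'],o['ee_pos'],o['wrist_force'].round(2),o['grip_width'],yaw()[:2],delta((475.3-o['ee_pos'][0],-204.5-o['ee_pos'][1],0)))
```

```text
6.05 [ 560.83011865 -233.64390111   21.26222895] [ 1.32 -0.65  0.03] 12.010532646253026 (np.float64(-24.00418135962356), np.float64(-114.00418104144653)) [ 8.170e+00 -3.000e-02 -8.999e+01]
```

Request:
send_rows(deltas=[{"dx":0,"dy":-11.8,"dz":-0.8,"rx":0,"ry":0,"rz":0,"fingers":1},{"dx":0,"dy":-11.5,"dz":-2.3,"rx":0,"ry":0,"rz":0,"fingers":1},{"dx":0,"dy":-11.1,"dz":-3.8,"rx":0,"ry":0,"rz":0,"fingers":1},{"dx":0,"dy":-10.6,"dz":-5.2,"rx":0,"ry":0,"rz":0,"fingers":1},{"dx":0,"dy":-9.8,"dz":-6.5,"rx":0,"ry":0,"rz":0,"fingers":1},{"dx":0,"dy":-8.9,"dz":-7.8,"rx":0,"ry":0,"rz":0,"fingers":1}])

```text
time: 6.8
ee_pos: [536.0, -222.7, 85.6]
eef_rot: [0.385, -0.593, 0.593, -0.385]
wrist_force: [0.2, 0.1, -0.1]
grip_width: 11.4
```

Run:
```python
from h import *
w=shot('wrist','w6.png');a=shot('scene','s6.png');b=shot('side','d6.png');o=sensors.get_obs()
print(o['time'],o['ee_pos'],o['wrist_force'].round(2),o['grip_width'],yaw()[:2])
def z(im,x,y,r): return cv2.resize(im[y-r:y+r,x-r:x+r],(400,400),interpolation=cv2.INTER_CUBIC)
bot=np.zeros((200,800,3),np.uint8);bot[:,200:600]=cv2.resize(w[100:300,148:548],(400,200))
cv2.imwrite('pics/c6.png',np.vstack([np.hstack([z(a,235,235,40),z(b,340,150,40)]),bot]))
```

```text
6.95 [ 536.24567613 -222.77210621   85.3886813 ] [ 0.4   0.33 -0.07] 11.72205124894687 (np.float64(-24.00023044098457), np.float64(-114.00023219705932))
```

View pics/c6.png

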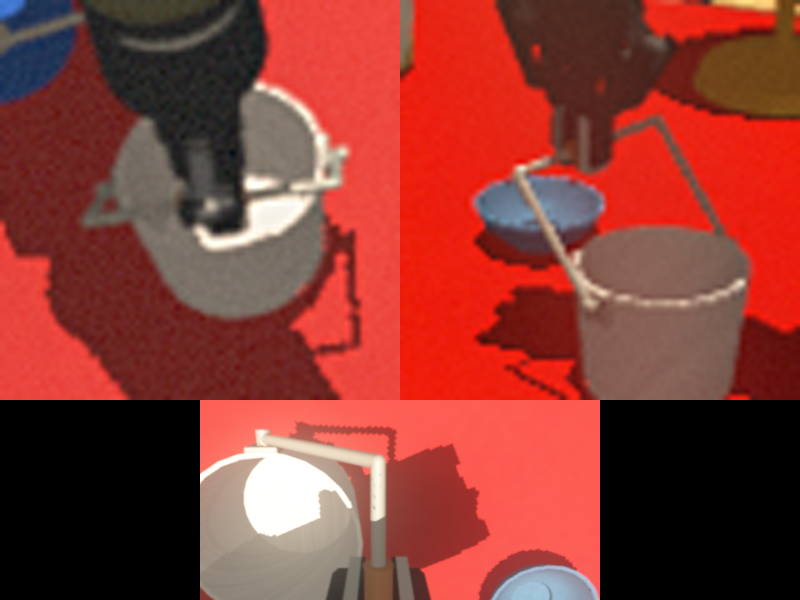

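Roller held and bail at about 45° with the pail standing. Continue the arc.

Request:
send_rows(deltas=[{"dx":0,"dy":-7.8,"dz":-8.9,"rx":0,"ry":0,"rz":0,"fingers":1},{"dx":0,"dy":-6.5,"dz":-9.8,"rx":0,"ry":0,"rz":0,"fingers":1},{"dx":0,"dy":-5.2,"dz":-10.6,"rx":0,"ry":0,"rz":0,"fingers":1},{"dx":0,"dy":-3.8,"dz":-11.1,"rx":0,"ry":0,"rz":0,"fingers":1},{"dx":0,"dy":-2.3,"dz":-11.5,"rx":0,"ry":0,"rz":0,"fingers":1},{"dx":0,"dy":-0.8,"dz":-11.8,"rx":0,"ry":0,"rz":0,"fingers":1},{"dx":0,"dy":0,"dz":0,"rx":0,"ry":0,"rz":0,"fingers":1},{"dx":0,"dy":0,"dz":0,"rx":0,"ry":0,"rz":0,"fingers":1},{"dx":0,"dy":0,"dz":0,"rx":0,"ry":0,"rz":0,"fingers":1}])

```text
time: 8.07
ee_pos: [478.8, -197.2, 111.2]
eef_rot: [0.385, -0.593, 0.593, -0.385]
wrist_force: [-0.2, -0.3, -2.4]
grip_width: 12.1
```

Run:
```python
from h import *
w=shot('wrist','w7.png');a=shot('scene','s7.png');b=shot('side','d7.png');o=sensors.get_obs()
print(o['time'],o['ee_pos'],o['wrist_force'].round(2),o['grip_width'],yaw()[:2])
P=np.array([475.3,-204.5,162.]);s=T_of('scene');d=T_of('side');print(proj(s,P),proj(d,P))
def z(im,x,y,r): return cv2.resize(im[y-r:y+r,x-r:x+r],(400,400),interpolation=cv2.INTER_CUBIC)
cv2.imwrite('pics/c7.png',np.hstack([z(a,235,225,45),z(b,345,145,45)]))
```

```text
8.225 [ 478.66126273 -197.09231111  111.21212194] [ 0.22  0.21 -2.49] 11.896439303604856 (np.float64(-24.010804372667724), np.float64(-114.01080406506085))
[[232.19336165 209.2214361 ]] [[352.97504915 136.68587235]]
```

View pics/c7.png

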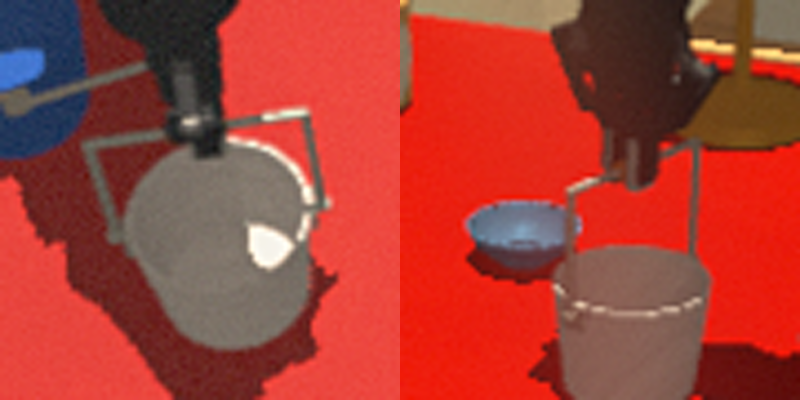

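Bail upright (crossbar midpoint scene (234,209), side (353,137), as predicted) with the pail standing. Lift it and turn to the stand's yaw.

Request:
send_rows(deltas=[{"dx":0,"dy":-4,"dz":0,"rx":0,"ry":0,"rz":0,"fingers":1},{"dx":0,"dy":-8,"dz":0,"rx":0,"ry":0,"rz":0,"fingers":1},{"dx":0,"dy":-12,"dz":0,"rx":0,"ry":0,"rz":0,"fingers":1},{"dx":0,"dy":-14,"dz":0,"rx":0,"ry":0,"rz":0,"fingers":1},{"dx":0,"dy":-14,"dz":0,"rx":0,"ry":-0.04,"rz":0,"fingers":1},{"dx":0,"dy":-14,"dz":0,"rx":0,"ry":-0.08,"rz":0,"fingers":1},{"dx":0,"dy":-12,"dz":0,"rx":0,"ry":-0.08,"rz":0,"fingers":1},{"dx":0,"dy":-8,"dz":0,"rx":0,"ry":-0.08,"rz":0,"fingers":1},{"dx":0,"dy":-4,"dz":0,"rx":0,"ry":-0.05,"rz":0,"fingers":1},{"dx":0,"dy":0,"dz":0,"rx":0,"ry":-0.026,"rz":0,"fingers":1},{"dx":0,"dy":0,"dz":0,"rx":0,"ry":0,"rz":0,"fingers":1},{"dx":0,"dy":0,"dz":0,"rx":0,"ry":0,"rz":0,"fingers":1}])

```text
time: 9.72
ee_pos: [478.2, -197.0, 201.2]
eef_rot: [-0.484, 0.516, -0.516, 0.484]
wrist_force: [-0.0, -0.4, -2.5]
grip_width: 11.5
```

Run:
```python
from h import *
o=sensors.get_obs();t=o['ee_pos'];y=yaw();M=y[2]
print(o['time'],t,o['wrist_force'].round(2),o['grip_width'],y[:2])
g=t+M@np.array([8,-51,0]);print('grip',g)
u=np.array([np.cos(np.radians(-3.6)),np.sin(np.radians(-3.6)),0]);post=np.array([751,4.5,0])
for n,r in (('far',160),('mouth',113),('home',75)):
    p=post-r*u;print(n,p,delta([p[0]-g[0],p[1]-g[1],0]))
s=T_of('scene');d=T_of('side')
P,e=tri((s,234.2,209.3),(d,352.6,137.4));print('grip at t=8.2',P,e)
for pr in ((1,'L',(327.25,202),(281,136.25)),(2,'R',(352.25,190.5),(267,146.75))):
    print(tri((s,*pr[2]),(d,*pr[3])))
# keeper top corners in both: B front-top ends (482,97),(585,45); back-top (513,130),(621,85); side D: near keeper top corners
for q in [(482,97),(585,45),(513,133),(621,87)]:
    print(at_z(s,315+(q[0]-400)/4,180+q[1]/4,242).round(1))
```

```text
9.725 [ 478.19926506 -196.95245529  201.24319333] [-0.01 -0.41 -2.47] 11.469149315459138 (np.float64(-3.636320987710676), np.float64(-93.63631924708007))
grip [ 477.71005982 -204.93309016  252.24388102]
far [591.31572345  14.54648312   0.        ] [-2.2624e+02 -5.0000e-02  9.9460e+01]
mouth [638.22297969  11.59532871   0.        ] [-2.2627e+02 -7.0000e-02  1.4646e+02]
home [676.14799537   9.20928896   0.        ] [-2.2630e+02 -8.0000e-02  1.8446e+02]
grip at t=8.2 [ 476.06781719 -200.62743742  160.58909108] [1.1, 1.1]
(array([617.90368593, -22.54771166, 211.5900948 ]), [1.9, 1.9])
(array([622.53125318,  47.18646449, 209.46676507]), [1.5, 1.5])
[654.4 -23.2 242. ]
[657.4  46.9 242. ]
[684.5 -23.5 242. ]
[693.   45.4 242. ]
```

Request:
send_rows(deltas=[{"dx":-2.2,"dy":0,"dz":1.5,"rx":0,"ry":0,"rz":0,"fingers":1},{"dx":-6.7,"dy":0,"dz":4.4,"rx":0,"ry":0,"rz":0,"fingers":1},{"dx":-11.2,"dy":0,"dz":7.3,"rx":0,"ry":0,"rz":0,"fingers":1},{"dx":-12.3,"dy":0,"dz":8,"rx":0,"ry":0,"rz":0,"fingers":1},{"dx":-12.3,"dy":0,"dz":8,"rx":0,"ry":0,"rz":0,"fingers":1},{"dx":-13.4,"dy":0,"dz":8.8,"rx":0,"ry":0,"rz":0,"fingers":1},{"dx":-13.4,"dy":0,"dz":8.8,"rx":0,"ry":0,"rz":0,"fingers":1},{"dx":-13.4,"dy":0,"dz":8.8,"rx":0,"ry":0,"rz":0,"fingers":1},{"dx":-13.4,"dy":0,"dz":8.8,"rx":0,"ry":0,"rz":0,"fingers":1},{"dx":-13.4,"dy":0,"dz":8.8,"rx":0,"ry":0,"rz":0,"fingers":1}])

```text
time: 10.98
ee_pos: [559.1, -89.2, 201.3]
eef_rot: [0.484, -0.515, 0.515, -0.484]
wrist_force: [0.5, 1.0, -3.3]
grip_width: 11.8
```

Request:
send_rows(deltas=[{"dx":-13.4,"dy":0,"dz":8.8,"rx":0,"ry":0,"rz":0,"fingers":1},{"dx":-13.4,"dy":0,"dz":8.8,"rx":0,"ry":0,"rz":0,"fingers":1},{"dx":-13.4,"dy":0,"dz":8.8,"rx":0,"ry":0,"rz":0,"fingers":1},{"dx":-13.4,"dy":0,"dz":8.8,"rx":0,"ry":0,"rz":0,"fingers":1},{"dx":-13.4,"dy":0,"dz":8.8,"rx":0,"ry":0,"rz":0,"fingers":1},{"dx":-12.3,"dy":0,"dz":8,"rx":0,"ry":0,"rz":0,"fingers":1},{"dx":-12.3,"dy":0,"dz":8,"rx":0,"ry":0,"rz":0,"fingers":1},{"dx":-11.2,"dy":0,"dz":7.3,"rx":0,"ry":0,"rz":0,"fingers":1},{"dx":-6.7,"dy":0,"dz":4.4,"rx":0,"ry":0,"rz":0,"fingers":1},{"dx":-2.2,"dy":0,"dz":1.5,"rx":0,"ry":0,"rz":0,"fingers":1},{"dx":0,"dy":0,"dz":0,"rx":0,"ry":0,"rz":0,"fingers":1},{"dx":0,"dy":0,"dz":0,"rx":0,"ry":0,"rz":0,"fingers":1}])

```text
time: 12.48
ee_pos: [638.4, 16.0, 201.3]
eef_rot: [0.484, -0.516, 0.516, -0.484]
wrist_force: [1.0, 0.6, -2.9]
grip_width: 11.5
```

Run:
```python
from h import *
w=shot('wrist','w8.png');a=shot('scene','s8.png');b=shot('side','d8.png');o=sensors.get_obs()
t=o['ee_pos'];y=yaw();g=t+y[2]@np.array([7,-51,0])
print(o['time'],t,o['wrist_force'].round(2),o['grip_width'],y[:2],'grip',g)
s=T_of('scene');d=T_of('side');wi=T_of('wrist');print([proj(k,g).round(1) for k in (s,d,wi)])
def z(im,x,y,r): return cv2.resize(im[y-r:y+r,x-r:x+r],(400,400),interpolation=cv2.INTER_CUBIC)
gs=proj(s,g)[0].astype(int);gd=proj(d,g)[0].astype(int)
print(gs+[15,0],gd+[-15,0])
bot=np.zeros((200,800,3),np.uint8);bot[:,200:600]=cv2.resize(w[150:300,178:478],(400,200))
cv2.imwrite('pics/c8.png',np.vstack([np.hstack([z(a,gs[0]+15,gs[1],40),z(b,gd[0]-15,gd[1],40)]),bot]))
```

```text
12.625 [638.21616703  16.27681223 201.25502485] [-0.32  0.45 -2.7 ] 11.691575457837423 (np.float64(-3.642016750498505), np.float64(-93.64200497511023)) grip [637.7985009    9.31005696 252.25786669]
[array([[343.1, 190.2]]), array([[267.2, 125.3]]), array([[326.9, 304.2]])]
[358 190] [252 125]
```

View pics/c8.png

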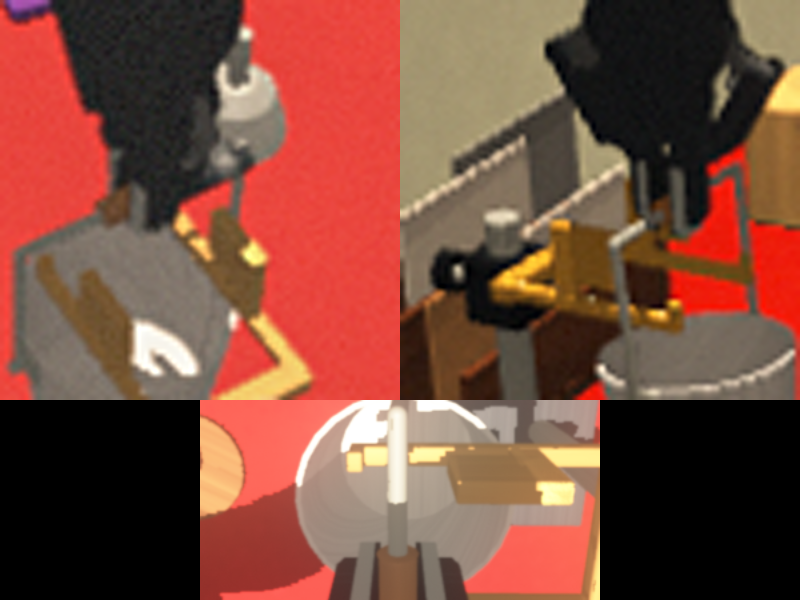

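Pail hangs from the gripper. In the wrist crop the wire (u=398) sits between tip (361) and keeper front (447), about 2 mm short of mouth centre. Check the y centring numerically.

Run:
```python
from h import *
w=T_of('wrist');M=yaw()[2];t=sensors.get_obs()['ee_pos']
for n,u,r,z in [('prong+',398,454,204),('corner',398,405,252),('tip',355,461,210)]:
    P=at_z(w,178+(u-200)/1.3333,150+(r-400)/1.3333,z);print(n,P.round(1),(M.T@(P-t)).round(1))
s=T_of('scene');d=T_of('side')
# prongs +-35 at their tips: mid; side corners at z 252
for n,u,v in [('near',254.6,133),('far',279.6,119.4)]: print(n,at_z(d,u,v,252).round(1))
print('sceneL',at_z(s,321.6,199.6,252).round(1))
```

```text
prong+ [640.   46.4 204. ] [-30.1  -2.8  -0.1]
corner [641.7  74.5 252. ] [-58.3 -50.8  -0.2]
tip [623.4  46.3 210. ] [-29.1  -8.7 -16.7]
near [643.   66.3 252. ]
far [627.3 -40.9 252. ]
sceneL [632.2 -45.8 252. ]
```

Request:
send_rows(deltas=[{"dx":0,"dy":2,"dz":1,"rx":0,"ry":0,"rz":0,"fingers":1},{"dx":0,"dy":4,"dz":1,"rx":0,"ry":0,"rz":0,"fingers":1},{"dx":0,"dy":6,"dz":0,"rx":0,"ry":0,"rz":0,"fingers":1},{"dx":0,"dy":4,"dz":0,"rx":0,"ry":0,"rz":0,"fingers":1},{"dx":0,"dy":2,"dz":0,"rx":0,"ry":0,"rz":0,"fingers":1},{"dx":0,"dy":0,"dz":0,"rx":0,"ry":0,"rz":0,"fingers":1},{"dx":0,"dy":0,"dz":0,"rx":0,"ry":0,"rz":0,"fingers":1}])

```text
time: 13.5
ee_pos: [640.5, 16.7, 183.4]
eef_rot: [-0.484, 0.515, -0.515, 0.484]
wrist_force: [-0.5, 0.2, -3.3]
grip_width: 11.5
```

Request:
send_rows(deltas=[{"dx":0,"dy":2,"dz":0,"rx":0,"ry":0,"rz":0,"fingers":1},{"dx":0,"dy":3,"dz":0,"rx":0,"ry":0,"rz":0,"fingers":1},{"dx":0,"dy":3,"dz":0,"rx":0,"ry":0,"rz":0,"fingers":1},{"dx":0,"dy":3,"dz":0,"rx":0,"ry":0,"rz":0,"fingers":1},{"dx":0,"dy":2,"dz":0,"rx":0,"ry":0,"rz":0,"fingers":1},{"dx":0,"dy":0,"dz":0,"rx":0,"ry":0,"rz":0,"fingers":1},{"dx":0,"dy":0,"dz":0,"rx":0,"ry":0,"rz":0,"fingers":1}])

```text
time: 14.38
ee_pos: [640.5, 16.7, 170.3]
eef_rot: [0.484, -0.515, 0.516, -0.484]
wrist_force: [-0.3, 0.3, -2.7]
grip_width: 11.7
```

Request:
send_rows(deltas=[{"dx":0,"dy":1,"dz":0,"rx":0,"ry":0,"rz":0,"fingers":1},{"dx":0,"dy":1,"dz":0,"rx":0,"ry":0,"rz":0,"fingers":1},{"dx":0,"dy":1,"dz":0,"rx":0,"ry":0,"rz":0,"fingers":1},{"dx":0,"dy":0,"dz":0,"rx":0,"ry":0,"rz":0,"fingers":1}])

```text
time: 14.88
ee_pos: [640.4, 16.6, 167.2]
eef_rot: [-0.484, 0.516, -0.515, 0.484]
wrist_force: [0.7, -0.6, -2.7]
grip_width: 11.9
```

Request:
send_rows(deltas=[{"dx":0,"dy":1,"dz":0,"rx":0,"ry":0,"rz":0,"fingers":1},{"dx":0,"dy":1,"dz":0,"rx":0,"ry":0,"rz":0,"fingers":1},{"dx":0,"dy":0,"dz":0,"rx":0,"ry":0,"rz":0,"fingers":1}])

```text
time: 15.25
ee_pos: [640.5, 16.6, 165.2]
eef_rot: [0.484, -0.515, 0.515, -0.484]
wrist_force: [0.2, -1.1, -2.7]
grip_width: 11.8
```

Request:
send_rows(deltas=[{"dx":0,"dy":1,"dz":0,"rx":0,"ry":0,"rz":0,"fingers":1},{"dx":0,"dy":1,"dz":0,"rx":0,"ry":0,"rz":0,"fingers":1},{"dx":0,"dy":0,"dz":0,"rx":0,"ry":0,"rz":0,"fingers":1}])

```text
time: 15.62
ee_pos: [640.4, 16.6, 163.2]
eef_rot: [-0.484, 0.516, -0.515, 0.484]
wrist_force: [-0.3, 0.1, -3.7]
grip_width: 11.5
```

Request:
send_rows(deltas=[{"dx":0,"dy":1,"dz":0,"rx":0,"ry":0,"rz":0,"fingers":1},{"dx":0,"dy":0,"dz":0,"rx":0,"ry":0,"rz":0,"fingers":1}])

```text
time: 15.88
ee_pos: [640.3, 16.7, 162.2]
eef_rot: [-0.484, 0.516, -0.515, 0.484]
wrist_force: [0.3, -0.3, -3.5]
grip_width: 11.9
```

Request:
send_rows(deltas=[{"dx":0,"dy":1,"dz":0,"rx":0,"ry":0,"rz":0,"fingers":1},{"dx":0,"dy":0,"dz":0,"rx":0,"ry":0,"rz":0,"fingers":1}])

```text
time: 16.12
ee_pos: [640.7, 16.6, 161.2]
eef_rot: [0.484, -0.515, 0.516, -0.484]
wrist_force: [0.3, 0.7, -2.8]
grip_width: 11.7
```

Request:
send_rows(deltas=[{"dx":0,"dy":1,"dz":0,"rx":0,"ry":0,"rz":0,"fingers":1},{"dx":0,"dy":0,"dz":0,"rx":0,"ry":0,"rz":0,"fingers":1}])

```text
time: 16.38
ee_pos: [640.5, 16.6, 160.2]
eef_rot: [-0.484, 0.516, -0.515, 0.484]
wrist_force: [-0.5, 0.5, -3.2]
grip_width: 12.0
```

Request:
send_rows(deltas=[{"dx":0,"dy":1,"dz":0,"rx":0,"ry":0,"rz":0,"fingers":1},{"dx":0,"dy":0,"dz":0,"rx":0,"ry":0,"rz":0,"fingers":1}])

```text
time: 16.62
ee_pos: [640.3, 16.6, 159.1]
eef_rot: [-0.484, 0.516, -0.515, 0.484]
wrist_force: [0.2, -0.3, -3.5]
grip_width: 11.9
```

Request:
send_rows(deltas=[{"dx":0,"dy":1,"dz":0,"rx":0,"ry":0,"rz":0,"fingers":1},{"dx":0,"dy":0,"dz":0,"rx":0,"ry":0,"rz":0,"fingers":1}])

```text
time: 16.88
ee_pos: [640.7, 16.6, 158.3]
eef_rot: [0.484, -0.515, 0.516, -0.484]
wrist_force: [0.7, 0.5, -3.2]
grip_width: 12.1
```

Request:
send_rows(deltas=[{"dx":0,"dy":1,"dz":0,"rx":0,"ry":0,"rz":0,"fingers":1},{"dx":0,"dy":0,"dz":0,"rx":0,"ry":0,"rz":0,"fingers":1}])

```text
time: 17.12
ee_pos: [640.8, 16.7, 157.4]
eef_rot: [0.484, -0.515, 0.516, -0.484]
wrist_force: [-0.2, 0.0, -3.6]
grip_width: 12.1
```

Request:
send_rows(deltas=[{"dx":0,"dy":1,"dz":0,"rx":0,"ry":0,"rz":0,"fingers":1},{"dx":0,"dy":0,"dz":0,"rx":0,"ry":0,"rz":0,"fingers":1}])

```text
time: 17.38
ee_pos: [641.0, 16.7, 157.1]
eef_rot: [0.484, -0.515, 0.516, -0.484]
wrist_force: [-0.4, -0.2, 2.8]
grip_width: 11.9
```

Contact: the load went from -3.2 to +2.8 N at z≈157. Ease up 0.7 mm so the wire rests lightly, then slide in.

Request:
send_rows(deltas=[{"dx":0,"dy":-0.7,"dz":0,"rx":0,"ry":0,"rz":0,"fingers":1},{"dx":0,"dy":0,"dz":0,"rx":0,"ry":0,"rz":0,"fingers":1}])

```text
time: 17.62
ee_pos: [640.6, 16.7, 157.1]
eef_rot: [0.484, -0.515, 0.516, -0.484]
wrist_force: [-0.2, -0.2, 2.1]
grip_width: 11.3
```

Request:
send_rows(deltas=[{"dx":0,"dy":0,"dz":1,"rx":0,"ry":0,"rz":0,"fingers":1},{"dx":0,"dy":0,"dz":2,"rx":0,"ry":0,"rz":0,"fingers":1},{"dx":0,"dy":0,"dz":2,"rx":0,"ry":0,"rz":0,"fingers":1},{"dx":0,"dy":0,"dz":2,"rx":0,"ry":0,"rz":0,"fingers":1},{"dx":0,"dy":0,"dz":1,"rx":0,"ry":0,"rz":0,"fingers":1},{"dx":0,"dy":0,"dz":0,"rx":0,"ry":0,"rz":0,"fingers":1}])

```text
time: 18.38
ee_pos: [647.3, 16.5, 157.0]
eef_rot: [-0.485, 0.516, -0.515, 0.483]
wrist_force: [-4.7, -0.0, 4.8]
grip_width: 11.5
```

Request:
send_rows(deltas=[{"dx":0,"dy":-0.7,"dz":0,"rx":0,"ry":0,"rz":0,"fingers":1},{"dx":0,"dy":0,"dz":0,"rx":0,"ry":0,"rz":0,"fingers":1},{"dx":0,"dy":0,"dz":0,"rx":0,"ry":0,"rz":0,"fingers":1}])

```text
time: 18.75
ee_pos: [648.8, 16.2, 157.3]
eef_rot: [0.484, -0.515, 0.515, -0.484]
wrist_force: [-0.1, 1.1, -1.1]
grip_width: 11.8
```

Run:
```python
from h import *
o=sensors.get_obs();t=o['ee_pos'];y=yaw();g=t+y[2]@np.array([6,-51,0])
print(o['time'],t,o['wrist_force'].round(2),o['wrist_torque'].round(2),y,g)
```

```text
18.75 [648.78433577  16.23940966 157.348331  ] [-0.11  1.15 -1.12] [0.08 0.11 0.  ] (np.float64(-3.604693966842102), np.float64(-93.60469135667556), array([[-6.28722363e-02,  2.63299067e-04,  9.98021549e-01],
       [-9.98021568e-01,  1.64224071e-04, -6.28722808e-02],
       [-1.80453375e-04, -9.99999952e-01,  2.52453013e-04]])) [648.3936741   10.24290483 208.34724583]
```

Request:
send_rows(deltas=[{"dx":0,"dy":0,"dz":1,"rx":0,"ry":0,"rz":0,"fingers":1},{"dx":0,"dy":0,"dz":2,"rx":0,"ry":0,"rz":0,"fingers":1},{"dx":0,"dy":0,"dz":2,"rx":0,"ry":0,"rz":0,"fingers":1},{"dx":0,"dy":0,"dz":2,"rx":0,"ry":0,"rz":0,"fingers":1},{"dx":0,"dy":0,"dz":0,"rx":0,"ry":0,"rz":0,"fingers":1}])

```text
time: 19.38
ee_pos: [655.8, 15.6, 157.6]
eef_rot: [0.484, -0.515, 0.516, -0.484]
wrist_force: [0.5, 0.1, -2.5]
grip_width: 11.7
```

Request:
send_rows(deltas=[{"dx":0,"dy":0,"dz":2,"rx":0,"ry":0,"rz":0,"fingers":1},{"dx":0,"dy":0,"dz":2,"rx":0,"ry":0,"rz":0,"fingers":1},{"dx":0,"dy":0,"dz":0,"rx":0,"ry":0,"rz":0,"fingers":1}])

```text
time: 19.75
ee_pos: [659.7, 15.5, 157.7]
eef_rot: [0.484, -0.515, 0.516, -0.484]
wrist_force: [0.1, 0.1, -2.4]
grip_width: 11.7
```

Sliding freely. Continue 8 mm, then feel for the stops.

Request:
send_rows(deltas=[{"dx":0,"dy":0,"dz":2,"rx":0,"ry":0,"rz":0,"fingers":1},{"dx":0,"dy":0,"dz":2,"rx":0,"ry":0,"rz":0,"fingers":1},{"dx":0,"dy":0,"dz":2,"rx":0,"ry":0,"rz":0,"fingers":1},{"dx":0,"dy":0,"dz":2,"rx":0,"ry":0,"rz":0,"fingers":1},{"dx":0,"dy":0,"dz":0,"rx":0,"ry":0,"rz":0,"fingers":1}])

```text
time: 20.38
ee_pos: [667.6, 15.0, 157.6]
eef_rot: [0.484, -0.516, 0.516, -0.484]
wrist_force: [0.0, -0.7, -3.5]
grip_width: 11.9
```

Request:
send_rows(deltas=[{"dx":0,"dy":0,"dz":1,"rx":0,"ry":0,"rz":0,"fingers":1},{"dx":0,"dy":0,"dz":1,"rx":0,"ry":0,"rz":0,"fingers":1},{"dx":0,"dy":0,"dz":0,"rx":0,"ry":0,"rz":0,"fingers":1}])

```text
time: 20.75
ee_pos: [669.6, 14.8, 157.7]
eef_rot: [0.484, -0.515, 0.516, -0.484]
wrist_force: [0.3, 1.0, -2.9]
grip_width: 11.8
```

Request:
send_rows(deltas=[{"dx":0,"dy":0,"dz":1,"rx":0,"ry":0,"rz":0,"fingers":1},{"dx":0,"dy":0,"dz":0,"rx":0,"ry":0,"rz":0,"fingers":1}])

```text
time: 21.0
ee_pos: [670.6, 14.8, 157.7]
eef_rot: [0.484, -0.515, 0.516, -0.484]
wrist_force: [1.4, 1.1, -3.1]
grip_width: 11.7
```

Request:
send_rows(deltas=[{"dx":0,"dy":0,"dz":1,"rx":0,"ry":0,"rz":0,"fingers":1},{"dx":0,"dy":0,"dz":1,"rx":0,"ry":0,"rz":0,"fingers":1},{"dx":0,"dy":0,"dz":0,"rx":0,"ry":0,"rz":0,"fingers":1}])

```text
time: 21.38
ee_pos: [672.6, 14.6, 157.7]
eef_rot: [0.484, -0.515, 0.516, -0.484]
wrist_force: [0.8, -0.1, -3.4]
grip_width: 11.6
```

Request:
send_rows(deltas=[{"dx":0,"dy":0,"dz":1,"rx":0,"ry":0,"rz":0,"fingers":1},{"dx":0,"dy":0,"dz":0,"rx":0,"ry":0,"rz":0,"fingers":1}])

```text
time: 21.62
ee_pos: [673.6, 14.6, 157.7]
eef_rot: [0.484, -0.515, 0.516, -0.484]
wrist_force: [0.6, 0.3, -2.6]
grip_width: 11.7
```

Request:
send_rows(deltas=[{"dx":0,"dy":0,"dz":1,"rx":0,"ry":0,"rz":0,"fingers":1},{"dx":0,"dy":0,"dz":0,"rx":0,"ry":0,"rz":0,"fingers":1}])

```text
time: 21.88
ee_pos: [674.6, 14.5, 157.7]
eef_rot: [0.484, -0.515, 0.516, -0.484]
wrist_force: [-0.4, 0.1, -3.9]
grip_width: 11.8
```

Request:
send_rows(deltas=[{"dx":0,"dy":0,"dz":1,"rx":0,"ry":0,"rz":0,"fingers":1},{"dx":0,"dy":0,"dz":0,"rx":0,"ry":0,"rz":0,"fingers":1}])

```text
time: 22.12
ee_pos: [675.6, 14.4, 157.7]
eef_rot: [0.484, -0.515, 0.516, -0.484]
wrist_force: [-0.5, -0.6, -4.1]
grip_width: 11.6
```

Request:
send_rows(deltas=[{"dx":0,"dy":0,"dz":1,"rx":0,"ry":0,"rz":0,"fingers":1},{"dx":0,"dy":0,"dz":0,"rx":0,"ry":0,"rz":0,"fingers":1}])

```text
time: 22.38
ee_pos: [676.6, 14.4, 157.7]
eef_rot: [0.484, -0.515, 0.516, -0.484]
wrist_force: [0.7, 0.6, -2.9]
grip_width: 11.8
```

Request:
send_rows(deltas=[{"dx":0,"dy":0,"dz":1,"rx":0,"ry":0,"rz":0,"fingers":1},{"dx":0,"dy":0,"dz":0,"rx":0,"ry":0,"rz":0,"fingers":1}])

```text
time: 22.62
ee_pos: [677.6, 14.3, 157.7]
eef_rot: [0.484, -0.515, 0.516, -0.484]
wrist_force: [-0.7, -0.5, -4.0]
grip_width: 11.5
```

Request:
send_rows(deltas=[{"dx":0,"dy":0,"dz":1,"rx":0,"ry":0,"rz":0,"fingers":1},{"dx":0,"dy":0,"dz":0,"rx":0,"ry":0,"rz":0,"fingers":1}])

```text
time: 22.88
ee_pos: [678.4, 14.3, 157.6]
eef_rot: [-0.484, 0.516, -0.515, 0.484]
wrist_force: [0.4, 0.8, -4.1]
grip_width: 11.6
```

Request:
send_rows(deltas=[{"dx":0,"dy":0,"dz":0.7,"rx":0,"ry":0,"rz":0,"fingers":1},{"dx":0,"dy":0,"dz":0,"rx":0,"ry":0,"rz":0,"fingers":1}])

```text
time: 23.12
ee_pos: [678.6, 14.3, 157.5]
eef_rot: [-0.484, 0.516, -0.515, 0.484]
wrist_force: [-2.1, 1.1, -3.3]
grip_width: 11.8
```

Request:
send_rows(deltas=[{"dx":0,"dy":0,"dz":0.7,"rx":0,"ry":0,"rz":0,"fingers":1},{"dx":0,"dy":0,"dz":0,"rx":0,"ry":0,"rz":0,"fingers":1}])

```text
time: 23.38
ee_pos: [678.8, 14.3, 157.5]
eef_rot: [-0.485, 0.516, -0.515, 0.483]
wrist_force: [-4.4, 0.5, -1.6]
grip_width: 11.5
```

At the stops (x force building). Press to about 9–10 N.

Request:
send_rows(deltas=[{"dx":0,"dy":0,"dz":0.7,"rx":0,"ry":0,"rz":0,"fingers":1},{"dx":0,"dy":0,"dz":0,"rx":0,"ry":0,"rz":0,"fingers":1}])

```text
time: 23.62
ee_pos: [678.8, 14.2, 157.4]
eef_rot: [-0.485, 0.516, -0.515, 0.483]
wrist_force: [-7.0, 0.9, -1.0]
grip_width: 11.4
```

Request:
send_rows(deltas=[{"dx":0,"dy":0,"dz":0.6,"rx":0,"ry":0,"rz":0,"fingers":1},{"dx":0,"dy":0,"dz":0,"rx":0,"ry":0,"rz":0,"fingers":1}])

```text
time: 23.88
ee_pos: [678.8, 14.2, 157.4]
eef_rot: [-0.485, 0.516, -0.514, 0.483]
wrist_force: [-7.9, 0.4, -1.1]
grip_width: 11.8
```

Request:
send_rows(deltas=[{"dx":0,"dy":0,"dz":0.5,"rx":0,"ry":0,"rz":0,"fingers":1},{"dx":0,"dy":0,"dz":0,"rx":0,"ry":0,"rz":0,"fingers":1},{"dx":0,"dy":0,"dz":0,"rx":0,"ry":0,"rz":0,"fingers":1},{"dx":0,"dy":0,"dz":0,"rx":0,"ry":0,"rz":0,"fingers":1}])

```text
time: 24.38
ee_pos: [678.8, 14.2, 157.4]
eef_rot: [-0.486, 0.517, -0.514, 0.483]
wrist_force: [-8.4, -0.1, 0.1]
grip_width: 11.6
```

Request:
send_rows(deltas=[{"dx":0,"dy":0,"dz":0.4,"rx":0,"ry":0,"rz":0,"fingers":1},{"dx":0,"dy":0,"dz":0,"rx":0,"ry":0,"rz":0,"fingers":1},{"dx":0,"dy":0,"dz":0,"rx":0,"ry":0,"rz":0,"fingers":1}])

```text
time: 24.75
ee_pos: [678.8, 14.2, 157.3]
eef_rot: [-0.486, 0.517, -0.514, 0.482]
wrist_force: [-9.5, 0.5, 1.3]
grip_width: 11.9
```

Request:
send_rows(deltas=[{"dx":0,"dy":0,"dz":-0.8,"rx":0,"ry":0,"rz":0,"fingers":1},{"dx":0,"dy":0,"dz":-0.8,"rx":0,"ry":0,"rz":0,"fingers":1},{"dx":0,"dy":0,"dz":-0.8,"rx":0,"ry":0,"rz":0,"fingers":1},{"dx":0,"dy":0,"dz":0,"rx":0,"ry":0,"rz":0,"fingers":1}])

```text
time: 25.25
ee_pos: [678.9, 14.3, 157.5]
eef_rot: [-0.484, 0.516, -0.515, 0.484]
wrist_force: [-5.4, 0.4, -2.5]
grip_width: 11.8
```

Request:
send_rows(deltas=[{"dx":0,"dy":0.3,"dz":-0.7,"rx":0,"ry":0,"rz":0,"fingers":1},{"dx":0,"dy":0,"dz":-0.6,"rx":0,"ry":0,"rz":0,"fingers":1},{"dx":0,"dy":0,"dz":0,"rx":0,"ry":0,"rz":0,"fingers":1}])

```text
time: 25.62
ee_pos: [678.9, 14.3, 157.5]
eef_rot: [0.484, -0.515, 0.516, -0.484]
wrist_force: [-2.0, 0.6, -2.8]
grip_width: 11.9
```

Request:
send_rows(deltas=[{"dx":0,"dy":0.4,"dz":0,"rx":0,"ry":0,"rz":0,"fingers":1},{"dx":0,"dy":0,"dz":0,"rx":0,"ry":0,"rz":0,"fingers":0.65},{"dx":0,"dy":0,"dz":0,"rx":0,"ry":0,"rz":0,"fingers":0.5},{"dx":0,"dy":0,"dz":0,"rx":0,"ry":0,"rz":0,"fingers":0.4},{"dx":0,"dy":0,"dz":0,"rx":0,"ry":0,"rz":0,"fingers":0.4},{"dx":0,"dy":0,"dz":0,"rx":0,"ry":0,"rz":0,"fingers":0.4}])

```text
time: 26.38
ee_pos: [678.6, 14.3, 157.1]
eef_rot: [0.484, -0.515, 0.516, -0.484]
wrist_force: [0.3, -0.1, 0.6]
grip_width: 25.8
```

Request:
send_rows(deltas=[{"dx":0,"dy":-4,"dz":0,"rx":0,"ry":0,"rz":0,"fingers":0.4},{"dx":0,"dy":-6,"dz":0,"rx":0,"ry":0,"rz":0,"fingers":0.4},{"dx":0,"dy":-8,"dz":0,"rx":0,"ry":0,"rz":0,"fingers":0.4},{"dx":0,"dy":-10,"dz":0,"rx":0,"ry":0,"rz":0,"fingers":0.4},{"dx":0,"dy":0,"dz":0,"rx":0,"ry":0,"rz":0,"fingers":0.4}])

```text
time: 27.0
ee_pos: [679.3, 14.5, 186.4]
eef_rot: [0.483, -0.515, 0.516, -0.485]
wrist_force: [-0.2, -0.6, -0.7]
grip_width: 25.5
```

Request:
send_rows(deltas=[{"dx":0,"dy":-20,"dz":0,"rx":0,"ry":0,"rz":0,"fingers":0.4},{"dx":0,"dy":-20,"dz":0,"rx":0,"ry":0,"rz":0,"fingers":0.4},{"dx":0,"dy":-20,"dz":0,"rx":0,"ry":0,"rz":0,"fingers":0.4},{"dx":0,"dy":-20,"dz":0,"rx":0,"ry":0,"rz":0,"fingers":0.4},{"dx":0,"dy":0,"dz":0,"rx":0,"ry":0,"rz":0,"fingers":0.4},{"dx":0,"dy":0,"dz":0,"rx":0,"ry":0,"rz":0,"fingers":0.4},{"dx":0,"dy":0,"dz":0,"rx":0,"ry":0,"rz":0,"fingers":0.4},{"dx":0,"dy":0,"dz":0,"rx":0,"ry":0,"rz":0,"fingers":0.4}])

```text
time: 28.0
ee_pos: [678.0, 14.2, 264.1]
eef_rot: [-0.484, 0.516, -0.515, 0.484]
wrist_force: [0.1, -0.2, 0.5]
grip_width: 25.7
```

Run:
```python
from h import *
w=shot('wrist','w9.png');a=shot('scene','s9.png');b=shot('side','d9.png');o=sensors.get_obs()
for _ in range(8): pass
b2=imaging.camera('side')[:,:,::-1]
print(o['time'],o['ee_pos'],o['wrist_force'].round(2),o['grip_width'],'motion',cv2.absdiff(b,b2)[100:220,200:300].mean())
def z(im,x,y,r): return cv2.resize(im[y-r:y+r,x-r:x+r],(400,400),interpolation=cv2.INTER_CUBIC)
bot=np.zeros((200,800,3),np.uint8);bot[:,240:560]=cv2.resize(w,(320,200))
cv2.imwrite('pics/c9.png',np.vstack([np.hstack([z(a,360,215,50),z(b,255,145,50)]),bot]))
s=T_of('scene');d=T_of('side');H=np.array([676.1,9.2,208]);print(proj(s,H),proj(d,H))
```

```text
28.15 [678.25601423  14.30416657 264.70293878] [ 0.27 -0.05 -0.26] 25.5676297829196 motion 1.7848055555555555
[[352.19787152 212.94172983]] [[255.49882815 138.88923956]]
```

View pics/c9.png

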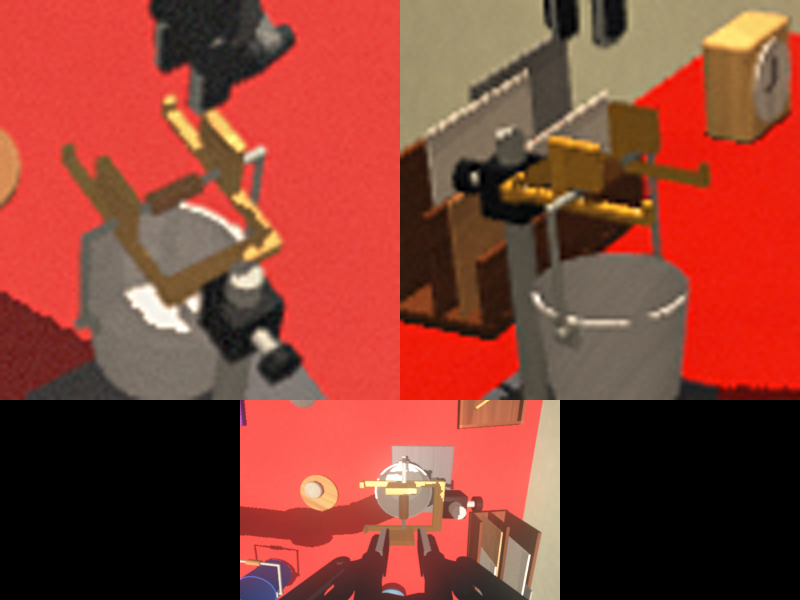

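The pail hangs upright under both keepers with its roller between the prongs, and the gripper is clear. Let it settle, check that it is still, and hand in.

Request:
send_rows(deltas=[{"dx":0,"dy":0,"dz":0,"rx":0,"ry":0,"rz":0,"fingers":0.4},{"dx":0,"dy":0,"dz":0,"rx":0,"ry":0,"rz":0,"fingers":0.4},{"dx":0,"dy":0,"dz":0,"rx":0,"ry":0,"rz":0,"fingers":0.4},{"dx":0,"dy":0,"dz":0,"rx":0,"ry":0,"rz":0,"fingers":0.4},{"dx":0,"dy":0,"dz":0,"rx":0,"ry":0,"rz":0,"fingers":0.4},{"dx":0,"dy":0,"dz":0,"rx":0,"ry":0,"rz":0,"fingers":0.4},{"dx":0,"dy":0,"dz":0,"rx":0,"ry":0,"rz":0,"fingers":0.4},{"dx":0,"dy":0,"dz":0,"rx":0,"ry":0,"rz":0,"fingers":0.4},{"dx":0,"dy":0,"dz":0,"rx":0,"ry":0,"rz":0,"fingers":0.4},{"dx":0,"dy":0,"dz":0,"rx":0,"ry":0,"rz":0,"fingers":0.4},{"dx":0,"dy":0,"dz":0,"rx":0,"ry":0,"rz":0,"fingers":0.4},{"dx":0,"dy":0,"dz":0,"rx":0,"ry":0,"rz":0,"fingers":0.4}])

```text
time: 29.7
ee_pos: [678.4, 14.3, 265.0]
eef_rot: [0.484, -0.515, 0.516, -0.484]
wrist_force: [-0.3, -0.0, -0.0]
grip_width: 25.6
```

Run:
```python
from h import *
f=[imaging.camera('side').astype(np.float32) for _ in range(4)]
d=np.abs(f[3]-f[0]);print('pail',d[170:215,235:285].mean(),d[170:215,235:285].max(),'static',d[170:215,120:190].mean(),d[170:215,120:190].max())
# bystanders, before/after
a=cv2.imread('pics/scene0.png').astype(np.float32);b=imaging.camera('scene')[:,:,::-1].astype(np.float32);e=np.abs(a-b).mean(2)
for n,(x,y,r) in dict(bell=(364,168,14),coaster=(299,206,17),pill=(430,180,12),dish=(213,311,19)).items(): print(n,e[y-r:y+r,x-r:x+r].mean().round(1))
print(ticket.hand_in())
```

```text
pail 1.7127408 12.0 static 1.6475133 14.0
bell 88.1
coaster 5.0
pill 2.4
dish 2.6
the job is handed in; nothing more can be done
None
```

The pail hangs on the double hook, and I handed the job in at about 30 s of the 72 s allowed; no verdict was reported. I raised the bail with the pail standing, lifted it, felt the prongs by the weight coming off, and slid the wire in under the keepers. I pressed it against the stops with 8 to 9.5 N at the wrist for over 0.5 s, then let go and backed off upward.

**Last checks**
- **Seating:** the last picture shows the pail upright under both keepers, with the roller between the prongs and the gripper clear. I judged "within 8 mm of the stops" by feel, because the push stopped hard there. I did not measure it again in that picture.
- **Stillness:** four frames in a row show no motion of the pail beyond image noise (1.71 against 1.65 for a still area).
- **Contact force:** the highest readings were 2.8 N at set-down (about 6 N on the hook), about 6.7 N during the slide and 9.5 N at the stops. Readings come only at the end of each move, so a brief higher peak would not show.
- **Bystanders:** the coaster with the pebble, the pill case and the dish look unchanged. The bell comparison failed (difference 88), probably because the gripper hid the bell in that view. The bell was well away from the path, but I did not confirm it.

**Disagreements**
- The first grasp closed on nothing: the pictures showed the fingertips about 33 mm higher than the reported TCP. I went by the pictures after that.
- The gripper read 12 mm on the 14 mm roller, but it held throughout.
- The upward pull was already about 2.5 N when the bail was upright, so the pail may have been partly lifted then. I did not measure its height.

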